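# Transfer a row of parts to the issue rack in reverse order

### The arm

A 6-joint arm with a two-finger parallel gripper is mounted at the origin on a cart in front of the work surface, level with it; the furniture and walls round the work are solid. World frame = base frame: x ahead of the robot, y to its left, z up, the work surface at z = 0. Lengths are in m, angles in rad, forces in N, time in s.
With the tool pointing down it reaches from about 0.325 to 1 m from the base axis. Payload 5.1 kg.
Tool frame: the origin (TCP) lies at the very end of the fingers, on their centre line; the grasp point (between the pads) lies arm.tcp_to_grasp behind it (arm.tcp_to_grasp is the distance from the TCP to the grasp point, in m); z points along the fingers, y is the line along which they close (so a half turn about z gives the same grasp; the last joint's range is limited). The gripper opens to 85 mm and grips with 20 to 120 N. Pads are 22 mm wide; open, the fingers measure 114 mm over their backs; the gripper's body (76 mm by 85 mm) begins 54 mm behind the grasp point. The pads swing forward as they close: fully open they stand 13 mm farther back than shut.
Start: joints at [-1.31, 0.124, 1.65, -0, 1.367, -0.083], TCP at [0.219, -0.612, 0.231] pointing down, gripper open.
Joint ranges: [-2.61, 2.61], [-1.02, 2.33], [0.03, 2.71], [-1.35, 4.49], [0.32, 2.68], [-2.91, 2.91]. Speed limits (rad/s): [2.57, 2.57, 3.14, 3.14, 3.14, 3.14].

### API

Orientations are given as a 3x3 rotation matrix whose columns are the frame's x, y, z axes.
In Python, from cell import arm gives the robot as it stands.
- The arm moves only by the tool play_rows, never from a script. Its argument "plan" is text: rows parted by semicolons, each of 7 numbers parted by spaces: the shift along the tool's x, y, z in units of 40 mm (1.0 is 40 mm), then the turn, a rotation vector about the tool's x, y, z in units of 5 degrees (1.0 is 5 degrees), then the opening, from 0 (shut) to 1 (fully open). In form: x y z ax ay az claw; .... A call has 1 to 12 rows; each row shifts and turns the commanded pose from where the row before left it, along the tool's axes as they then stand; what a row does not reach is not made up. A row lasts 1/10 s, in which the tool goes at most 50 mm and 8.59 degrees, less where a joint would pass 70% of its speed; a pose out of reach is approached as far as the arm can. A call is refused whole if a number of a shift passes 1 or a number of a turn 1, either way. A call with a gripper value outside its range is refused whole. The fingers move at their own pace and stop on an object; "grip_force" is the grip in N (left out, the last holds). Time passes only in rows, so rows that do not move let the fingers close. It gives the time, the measured TCP pose, the force, the opening and the grip force at its end, in the units of the state.
- arm.state(): the state, without advancing time (a new reading comes with each control period).
- arm.read_camera(name): name is "side" or "top" or "wrist"; returns a dict with "color" (480x640x3 uint8, red, green, blue), "intrinsics" (3x3 intrinsics, pixels), "pose" (4x4, takes a point from camera to world coordinates). Camera axes: x right, y down, z forward; pixel columns grow to the right and rows downward; lengths in m; the calibration is good to about 2 mm. The wrist camera is an equidistant fisheye: a pixel r from the principal point sees the ray r / f radians off the axis. A picture is of the moment at which its call begins. There is no depth.
- arm.hand_in(): hands the job in; it is judged then, once.
Trained networks look in the newest picture that a camera, given by its name, has taken for a name from the list of things; names that differ only in an ending like _2 or _b are one class to them, and where a whole thing is asked for, a point or a joint stands for the part that bears it (a point fixed in the world has none). Each returns a list of dicts, best first, with "conf" (0 to 1); they miss things now and then, are a little off and sometimes report something else, mostly with a low value. They report only what shows in the picture. A call takes as long as a camera call. They do not tell look-alikes from the thing itself.
- arm.spot_in(camera, query): "position" ([x, y, z] in m, in world coordinates, good to about 4 mm: the middle of the surface that is visible of it).
- arm.outline_of(camera, query): "pixels" (480x640 bool, what is visible of it).
- arm.tip_of(camera, query): "position" ([x, y, z] in m, in world coordinates, good to about 4 mm: a listed point, or the origin of a listed thing).
The state is a dict: "time": time; "qpos": joint angles; "joint_vel": joint speeds; "tau": joint torques, N m; "tcp_pos": TCP position; "orientation": TCP orientation; "contact_force": force on the tool from outside, world axes, zero at the start; "wrist_torque": the same for the moment, N m; "grip_width": opening from 0.0 (shut) to 1.0 (fully open); "gripper_force": force on a finger pad.
Only numpy, scipy, OpenCV 4.12 (cv2) and the standard library are available. Lean on these libraries where they do the work, as an engineer would, in place of code of your own. Each camera call takes 0.05 s, during which the arm holds its last target. There are 200 camera calls.

### The job

Move the four parts from the bright aluminium rack into the four pockets of the empty dark rack in reverse order, one part to a pocket: the part nearest the red end of the aluminium rack goes into the dark rack's pocket furthest from its own red end, and so on, so that the part furthest from the red end ends up next to the dark rack's red end. Stand each part upright in the middle of its pocket, the same way up as it came, and let go of it.

Things in the scene. Friction and masses are not known exactly. Their poses are not given: they have to be found in the camera images.
- star_knob: Black five-lobe star knob lying on its head with a bare steel stud upwards, 38 mm across, 43 mm high, 45 g. Origin: centre of its underside, z up along the stud. Lobes reach up to 14 mm above the origin; stud 8 mm in diameter from 21 to 43 mm, good to grip.
- sensor_head: White domed sensor head with a dark round window at its side and a small black side screw, 61 x 63 x 43 mm, 90 g, flat underside. Origin: middle of its outline, at the underside, z up. The dome's body reaches from -25 to +30 mm in its x and -24 to +32 mm in its y and narrows towards the top (43 mm); window at -x, screw at -y. Take across the dome, 15 to 20 mm above the origin, about 57 mm wide.
- gear: Grey steel spur gear lying flat, 60 mm over the teeth, 22 mm high with a narrower hub at the top; origin: centre of its underside, z up along its axis. Teeth from 0 to 14 mm above the origin, hub 28 mm across from 14 to 22 mm; take across the teeth. 250 g.
- spindle: Clamping spindle standing upright on a brown rectangular foot 36 x 50 x 12 mm (its x, y, z), 86 mm high, 140 g. Origin: centre of its underside, z up along the shank. Shank 12 mm thick from 22 to 54 mm; round collar and head, 24 mm thick at most, from 54 to 86 mm, good to grip.
- pad_blue: Blue pad, 84 x 70 x 3 mm, fixed in a pocket of the aluminium delivery rack; the star knob always stands on it at the start. It only marks that place and stays. Origin: centre of its underside; axes as those of the delivery rack. The pads' colours have nothing to do with the pockets of the issue rack.
- pad_orange: Orange pad, 84 x 70 x 3 mm, fixed in a pocket of the aluminium delivery rack; the sensor head always stands on it at the start. It only marks that place and stays. Origin: centre of its underside; axes as those of the delivery rack. The pads' colours have nothing to do with the pockets of the issue rack.
- pad_yellow: Yellow pad, 84 x 70 x 3 mm, fixed in a pocket of the aluminium delivery rack; the gear always stands on it at the start. It only marks that place and stays. Origin: centre of its underside; axes as those of the delivery rack. The pads' colours have nothing to do with the pockets of the issue rack.
- pad_green: Green pad, 84 x 70 x 3 mm, fixed in a pocket of the aluminium delivery rack; the spindle always stands on it at the start. It only marks that place and stays. Origin: centre of its underside; axes as those of the delivery rack. The pads' colours have nothing to do with the pockets of the issue rack.
- delivery_rack: Bright aluminium rack the parts come from; each pocket has a coloured pad, on it a part (underside 11 mm above rack origin). Fixed, 332 x 90 mm. Origin: middle of its underside; x across, y along the row, +y to the end with RED plate and stripe. Pocket centres: x = 0, y = +0.120 (red end), +0.040, -0.040, -0.120; floor 8 mm above the origin. Ribs between pockets 4 mm wide, 6 mm above the floor; end plates 24 mm high; long sides open.
- issue_rack: Dark steel rack, empty at the start. Fixed, 332 x 90 mm. Origin: middle of its underside; x across, y along the row, +y to the end with RED plate and stripe. Pocket centres: x = 0, y = +0.120 (red end), +0.040, -0.040, -0.120; floor 8 mm above the origin. Ribs between pockets 4 mm wide, 6 mm above the floor; end plates 24 mm high; long sides open.
Things that resemble listed ones, but are neither listed nor needed, are in the scene too. What is shaped like the spindle but orange or yellow is not meant. Several things have the shape of the gear; the one meant has the colours described above.

How it is judged:
At the end, for the whole second after the job is handed in: Each part stands upright (within 0.12 rad) on the floor of the issue rack's pocket that mirrors its starting pocket (first from the red end to last, second to third, third to second, last to first), its origin within 12 mm of the pocket centre along the row and 15 mm across it, at rest (((y of pad_blue in the frame of delivery_rack between 0.1 and 0.14 m and y of star_knob in the frame of issue_rack between -0.132 and -0.108 m) or (y of pad_blue in the frame of delivery_rack between 0.02 and 0.06 m and y of star_knob in the frame of issue_rack between -0.052 and -0.028 m) or (y of pad_blue in the frame of delivery_rack between -0.06 and -0.02 m and y of star_knob in the frame of issue_rack between 0.028 and 0.052 m) or (y of pad_blue in the frame of delivery_rack between -0.14 and -0.1 m and y of star_knob in the frame of issue_rack between 0.108 and 0.132 m)) and x of star_knob in the frame of issue_rack between -0.015 and 0.015 m and z of star_knob in the frame of issue_rack between 0.004 and 0.013 m and angle between each of star_knob, sensor_head, gear, spindle's own z axis and vertical below 0.12 rad and linear speed of each of star_knob, sensor_head, gear, spindle below 0.02 m/s and angular speed of each of star_knob, sensor_head, gear, spindle below 0.2 rad/s and ((y of pad_orange in the frame of delivery_rack between 0.1 and 0.14 m and y of sensor_head in the frame of issue_rack between -0.132 and -0.108 m) or (y of pad_orange in the frame of delivery_rack between 0.02 and 0.06 m and y of sensor_head in the frame of issue_rack between -0.052 and -0.028 m) or (y of pad_orange in the frame of delivery_rack between -0.06 and -0.02 m and y of sensor_head in the frame of issue_rack between 0.028 and 0.052 m) or (y of pad_orange in the frame of delivery_rack between -0.14 and -0.1 m and y of sensor_head in the frame of issue_rack between 0.108 and 0.132 m)) and x of sensor_head in the frame of issue_rack between -0.015 and 0.015 m and z of sensor_head in the frame of issue_rack between 0.004 and 0.013 m and ((y of pad_yellow in the frame of delivery_rack between 0.1 and 0.14 m and y of gear in the frame of issue_rack between -0.132 and -0.108 m) or (y of pad_yellow in the frame of delivery_rack between 0.02 and 0.06 m and y of gear in the frame of issue_rack between -0.052 and -0.028 m) or (y of pad_yellow in the frame of delivery_rack between -0.06 and -0.02 m and y of gear in the frame of issue_rack between 0.028 and 0.052 m) or (y of pad_yellow in the frame of delivery_rack between -0.14 and -0.1 m and y of gear in the frame of issue_rack between 0.108 and 0.132 m)) and x of gear in the frame of issue_rack between -0.015 and 0.015 m and z of gear in the frame of issue_rack between 0.004 and 0.013 m and ((y of pad_green in the frame of delivery_rack between 0.1 and 0.14 m and y of spindle in the frame of issue_rack between -0.132 and -0.108 m) or (y of pad_green in the frame of delivery_rack between 0.02 and 0.06 m and y of spindle in the frame of issue_rack between -0.052 and -0.028 m) or (y of pad_green in the frame of delivery_rack between -0.06 and -0.02 m and y of spindle in the frame of issue_rack between 0.028 and 0.052 m) or (y of pad_green in the frame of delivery_rack between -0.14 and -0.1 m and y of spindle in the frame of issue_rack between 0.108 and 0.132 m)) and x of spindle in the frame of issue_rack between -0.015 and 0.015 m and z of spindle in the frame of issue_rack between 0.004 and 0.013 m); the robot touches nothing.
It also fails if it takes over 120 s, if anything falls off the work surface, if the arm or the gripper's body presses on something with over 40 N, if the wrist force passes 120 N, or if a joint passes its speed limit or range.

## Working session

There is one attempt and no reset: what is moved stays moved. The work goes in short steps, Python scripts to look and compute and a tool call to move; the robot and the scene stay as the last step left them, time stands still between calls to the robot, and variables do not carry over. Pictures are saved under pics/ and viewed, at most 14 in all, crops included, and the job is handed in when it is done.

Besides the shell and the picture viewer there is one more tool, called by a JSON object that holds its "api" and its "payload", one argument or row to a line. play_rows: Moves the arm, as the interface text tells. Its arguments: {"type":"object","properties":{"plan":{"type":"string"},"grip_force":{"type":"number"}},"required":["plan"]}

```bash
mkdir -p pics; ls
python3 - <<'E'
from cell import arm
import cv2, numpy as np
print(arm.tcp_to_grasp, arm.state())
for c in ("top","side"):
    r=arm.read_camera(c); cv2.imwrite(f"pics/{c}0.png",r["color"][:,:,::-1])
    print(c,r["intrinsics"].tolist(),r["pose"].round(3).tolist())
    for n in ("star_knob","sensor_head","gear","spindle","pad_blue","pad_orange","pad_yellow","pad_green","delivery_rack","issue_rack"):
        print(n,[(np.round(d["position"],3).tolist(),round(d["conf"],2)) for d in arm.tip_of(c,n)])
E
```

```text
pics
0.0187 {'time': 0.0, 'qpos': array([-1.30960974e+00,  1.24482096e-01,  1.65168283e+00, -3.18703064e-06,
        1.36748291e+00, -8.26120931e-02]), 'joint_vel': array([ 0.00018741,  0.00088402, -0.00090728,  0.00077254,  0.00161616,
        0.00107687]), 'tau': array([ 1.42412933e-03, -4.23612964e+01, -3.65452516e+01,  7.37677311e-06,
        6.81641512e-03, -6.96834718e-06]), 'tcp_pos': array([ 0.2188991 , -0.61138373,  0.23006268]), 'orientation': array([[ 9.41480883e-01,  3.37065962e-01, -5.33718326e-04],
       [ 3.37066344e-01, -9.41478805e-01,  1.98466981e-03],
       [ 1.66480148e-04, -2.04842717e-03, -9.99997888e-01]]), 'contact_force': array([ 0.23415617, -0.85169139,  0.3505983 ]), 'wrist_torque': array([-0.00943019,  0.03063388, -0.00824974]), 'gripper_force': 0.0, 'grip_width': 1.0036259432949775}
top [[451.69594096162973, 0.0, 316.9749593075771], [0.0, 451.69594096162973, 240.90966292726742], [0.0, 0.0, 1.0]] [[-0.01, -0.995, 0.098, 0.474], [-1.0, 0.01, -0.002, -0.03], [0.001, -0.098, -0.995, 0.899], [0.0, 0.0, 0.0, 1.0]]
star_knob [([0.631, -0.28, 0.013], 0.52)]
sen
[... 735 characters left out ...]
, 0.725], [0.0, 0.0, 0.0, 1.0]]
star_knob [([0.627, -0.28, 0.01], 0.64), ([0.53, -0.152, 0.008], 0.54)]
sensor_head [([0.482, -0.082, 0.011], 0.6)]
gear [([0.762, -0.287, -0.004], 0.7), ([0.53, -0.155, 0.014], 0.55), ([0.338, -0.175, 0.003], 0.53)]
spindle [([0.353, -0.286, 0.002], 0.79), ([0.575, -0.212, 0.01], 0.77), ([0.759, -0.151, 0.0], 0.62), ([0.516, 0.204, -0.0], 0.46)]
pad_blue [([0.621, -0.281, 0.005], 0.58)]
pad_orange [([0.488, -0.086, 0.009], 0.58)]
pad_yellow [([0.532, -0.15, 0.006], 0.57)]
pad_green [([0.578, -0.212, 0.006], 0.45)]
delivery_rack [([0.555, -0.188, 0.0], 0.9), ([0.532, -0.157, 0.012], 0.31)]
issue_rack [([0.516, 0.2, 0.001], 0.59), ([0.484, -0.083, 0.01], 0.15)]
```

View pics/top0.png

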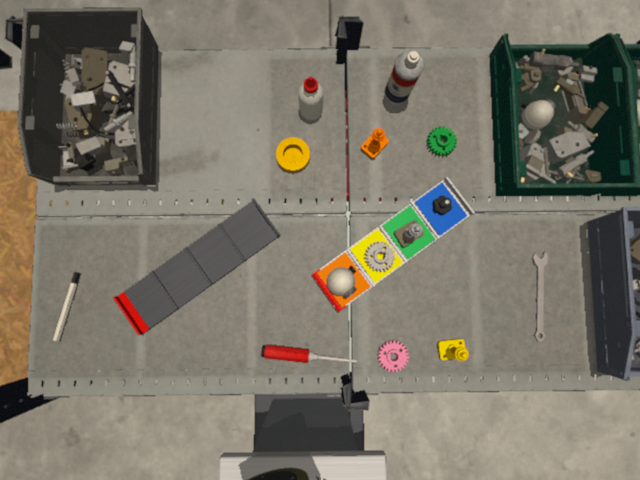

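View pics/side0.png

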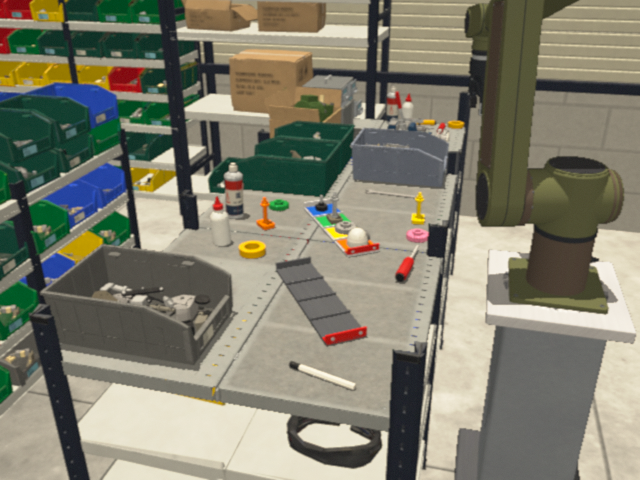

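The top view shows the aluminium rack with its red end at (328,293). From red, the parts are the sensor head (341,281), gear (379,257), spindle (410,234) and star knob (443,205). The dark rack's red end is at (133,313).

- **Gear-shaped things:** grey (379,257), green (441,141), pink (393,355). The grey one on the yellow pad fits the description.
- **Spindle-shaped things:** grey (410,234), orange (375,143), yellow (453,350). The grey one on the green pad fits.

I'll confirm both in an enlarged crop.

```bash
cat > h.py <<'E'
from cell import arm
import cv2, numpy as np
def ray(r,px):
    K,T=r["intrinsics"],r["pose"]; p=np.asarray(px,float).reshape(-1,2)
    d=np.c_[(p-[K[0,2],K[1,2]])/[K[0,0],K[1,1]],np.ones(len(p))]
    return T[:3,3],d@T[:3,:3].T
def plane(r,px,z):
    o,d=ray(r,px); return (o+d*((z-o[2])/d[:,2])[:,None])[:,:2]
def wplane(r,px,z):
    K,T=r["intrinsics"],r["pose"]; p=(np.asarray(px,float).reshape(-1,2)-[K[0,2],K[1,2]])/K[0,0]
    th=np.linalg.norm(p,axis=1,keepdims=True); d=np.c_[p/np.maximum(th,1e-9)*np.sin(th),np.cos(th)]@T[:3,:3].T
    o=T[:3,3]; return (o+d*((z-o[2])/d[:,2])[:,None])[:,:2]
E
python3 - <<'E'
from h import *
r=arm.read_camera("top"); im=r["color"][:,:,::-1]
cv2.imwrite("pics/crop1.png",cv2.resize(im[170:320,300:480],None,fx=4,fy=4,interpolation=cv2.INTER_CUBIC))
for n,z in (("issue_rack",.006),("delivery_rack",.006),("pad_blue",.011),("pad_orange",.011),("pad_yellow",.011),("pad_green",.011)):
    for d in arm.outline_of("top",n)[:1]:
        m=d["pixels"]; ys,xs=np.nonzero(m); 
        w=plane(r,np.c_[xs,ys],z).astype(np.float32)
        print(n,round(d["conf"],2),cv2.minAreaRect(w*1000),cv2.boxPoints(cv2.minAreaRect(w*1000)).round().tolist())
r=arm.read_camera("wrist"); print(r["pose"].round(3).tolist(),r["intrinsics"].round(1).tolist())
s=arm.state();print(s["orientation"].T@(r["pose"][:3,3]-s["tcp_pos"]))
E
```

```text
issue_rack 0.69 ((513.5955810546875, 206.05421447753906), (93.65571594238281, 338.9010925292969), 35.17319869995117) [[378.0, 318.0], [573.0, 41.0], [649.0, 95.0], [454.0, 372.0]]
pad_blue 0.79 ((623.2676391601562, -277.48187255859375), (84.6269302368164, 70.02729797363281), 35.38761901855469) [[568.0, -273.0], [609.0, -331.0], [678.0, -282.0], [637.0, -224.0]]
pad_orange 0.75 ((485.84735107421875, -82.08552551269531), (88.131103515625, 71.71221160888672), 35.63377380371094) [[429.0, -79.0], [471.0, -137.0], [543.0, -86.0], [501.0, -27.0]]
pad_yellow 0.96 ((531.3638916015625, -147.3220977783203), (82.4611587524414, 69.55204772949219), 35.90770721435547) [[478.0, -143.0], [518.0, -200.0], [585.0, -151.0], [544.0, -95.0]]
pad_green 0.94 ((577.7371215820312, -212.16403198242188), (84.6549072265625, 70.91864013671875), 35.901039123535156) [[523.0, -208.0], [564.0, -266.0], [633.0, -216.0], [591.0, -159.0]]
[[0.336, -0.91, -0.244, 0.282], [-0.942, -0.325, -0.087, -0.588], [-0.0, 0.259, -0.966, 0.374], [0.0, 0.0, 0.0, 1.0]] [[371.6, 0.0, 316.2], [0.0, 371.6, 233.4], [0.0, 0.0, 1.0]]
[ 0.06689609 -0.00157092 -0.14296153]
```

View pics/crop1.png

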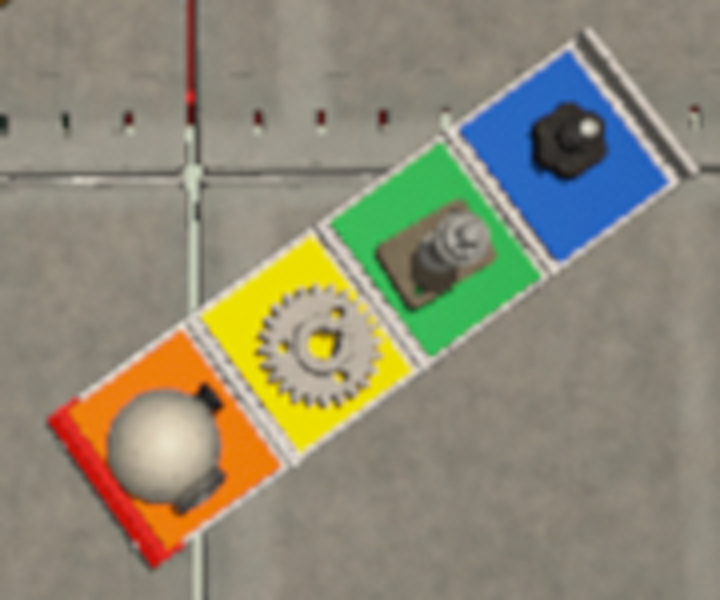

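The crop confirms the parts. The grey steel gear is at crop (320,345) on yellow, the grey spindle with its brown foot at (440,250) on green, and the black knob with its stud at (570,140) on blue. The sensor head is at (163,445), window lower right and screw upper right. The two racks lie nearly parallel, with their long axis along (-0.58, 0.815).

I'll turn the tool so it closes across the racks.

{"api": "play_rows", "payload": {
  "plan": "0 0 0 0 0 -1 1;0 0 0 0 0 -1 1;0 0 0 0 0 -1 1;0 0 0 0 0 -1 1;0 0 0 0 0 -1 1;0 0 0 0 0 -1 1;0 0 0 0 0 -1 1;0 0 0 0 0 -1 1;0 0 0 0 0 -1 1;0 0 0 0 0 -1 1;0 0 0 0 0 -1 1;0 0 0 0 0 -1 1",
  "grip_force": 40
}}

```text
time: 2.7
tcp_pos: [0.2191, -0.612, 0.2313]
orientation: [[0.175, 0.985, -0.0], [0.985, -0.175, -0.0], [-0.0, -0.0, -1.0]]
contact_force: [-1.0, -0.3, 0.1]
grip_width: 0.999
gripper_force: 0.0
```

{"api": "play_rows", "payload": {
  "plan": "0 0 0 0 0 -1 1;0 0 0 0 0 -1 1;0 0 0 0 0 -1 1;0 0 0 0 0 -1 1;0 0 0 0 0 -1 1;0 0 0 0 0 -1 1;0 0 0 0 0 -1 1;0 0 0 0 0 -1 1;0 0 0 0 0 -1 1;0 0 0 0 0 -0.2 1;0 0 0 0 0 0 1"
}}

```text
time: 3.8
tcp_pos: [0.2191, -0.612, 0.2313]
orientation: [[-0.582, 0.813, 0.0], [0.813, 0.582, -0.0], [-0.0, -0.0, -1.0]]
contact_force: [0.8, 0.4, -0.2]
grip_width: 1.005
gripper_force: 0.0
```

```bash
cat >> h.py <<'E'
def go(x,y,z,yaw=None):
    s=arm.state(); R=s["orientation"]; d=R.T@(np.array([x,y,z])-s["tcp_pos"])/.04
    ya=np.degrees(np.arctan2(R[1,1],R[0,1])); tilt=R.T@np.cross(R[:,2],[0,0,-1])
    print("units",d.round(2),"yaw",ya.round(2),"tilt units",(np.degrees(tilt)/5).round(2),"turn z units",None if yaw is None else -(yaw-ya)/5)
E
python3 -c "
from h import *
go(.60,-.26,.20,35.5)"
```

```text
units [ 1.61 12.87  0.78] yaw 35.63 tilt units [-0.  0. -0.] turn z units 0.025273905827886266
```

{"api": "play_rows", "payload": {
  "plan": "0.15 1 0 0 0 0 1;0.15 1 0 0 0 0 1;0.15 1 0 0 0 0 1;0.15 1 0 0 0 0 1;0.15 1 0 0 0 0 1;0.15 1 0 0 0 0 1;0.15 1 0 0 0 0 1;0.15 1 0 0 0 0 1;0.15 1 0 0 0 0 1;0.15 1 0 0 0 0 1;0.1 1 0 0 0 0 1;0 1 0 0 0 0 1"
}}

```text
time: 5.0
tcp_pos: [0.5725, -0.2784, 0.2316]
orientation: [[-0.583, 0.813, 0.0], [0.813, 0.583, -0.0], [-0.0, 0.0, -1.0]]
contact_force: [0.1, -0.6, 0.3]
grip_width: 0.997
gripper_force: 0.0
```

{"api": "play_rows", "payload": {
  "plan": "0 0.9 0.4 0 0 0 1;0 0 0.4 0 0 0 1;0 0 0 0 0 0 1"
}}

```text
time: 5.3
tcp_pos: [0.5995, -0.2576, 0.1956]
orientation: [[-0.584, 0.812, -0.006], [0.812, 0.584, 0.003], [0.005, -0.003, -1.0]]
contact_force: [-0.8, 0.6, -1.3]
grip_width: 1.004
gripper_force: 0.0
```

Run:
```python
from h import *
r=arm.read_camera("wrist"); cv2.imwrite("pics/w1.png",r["color"][:,:,::-1])
print(arm.state()["tcp_pos"].round(4))
for n in ("star_knob","sensor_head","gear","spindle","pad_blue","pad_green","pad_yellow","pad_orange"):
    print(n,[(np.round(d["position"],4).tolist(),round(d["conf"],2)) for d in arm.tip_of("wrist",n)])
```

```text
[ 0.5996 -0.2585  0.1972]
star_knob [([0.6292, -0.2805, 0.0149], 0.97)]
sensor_head []
gear [([0.7634, -0.2836, -0.0011], 0.81), ([0.5305, -0.1533, 0.0135], 0.77)]
spindle [([0.7611, -0.1529, -0.0019], 0.8), ([0.3478, -0.2897, -0.0], 0.65), ([0.631, -0.2811, 0.012], 0.23)]
pad_blue [([0.6213, -0.2764, 0.0059], 0.55), ([0.5293, -0.1541, 0.0144], 0.26)]
pad_green []
pad_yellow []
pad_orange []
```

View pics/w1.png

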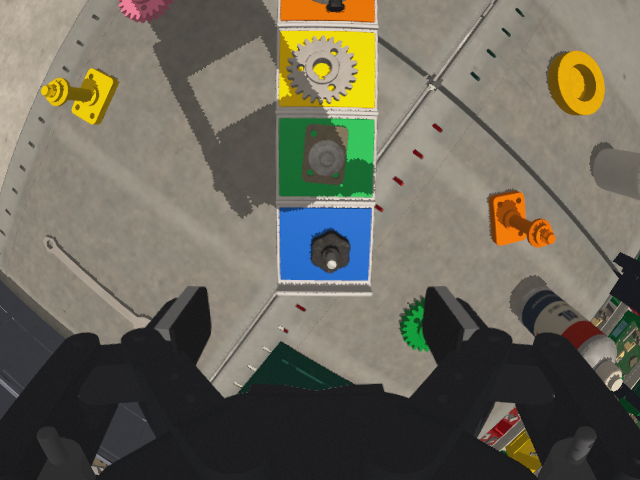

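The wrist view shows the knob at (330,250) with its stud tip at (332,265), the spindle head at (326,158) and the gear hub at (323,69). All sit in a row, aligned with the tool.

Run:
```python
from h import *
r=arm.read_camera("wrist")
for n,p,z in (("stud",(332,265),.054),("knob",(330,249),.025),("head",(326,158),.095),("foot",(325,154),.02),("gear",(323,69),.032),("blue c",(324,244),.011),("green c",(327,158),.011),("yellow",(327,69),.011)):
    print(n,wplane(r,p,z).round(4))
go(.629,-.281,.12,35.5)
```

```text
stud [[ 0.635  -0.2819]]
knob [[ 0.6317 -0.2784]]
head [[ 0.5774 -0.2126]]
foot [[ 0.5788 -0.2127]]
gear [[ 0.5351 -0.155 ]]
blue c [[ 0.6273 -0.2809]]
green c [[ 0.5828 -0.2148]]
yellow [[ 0.536  -0.1496]]
units [-0.85  0.26  2.  ] yaw 35.66 tilt units [0.01 0.01 0.  ] turn z units 0.031096372339673904
```

{"api": "play_rows", "payload": {
  "plan": "-0.5 0.3 0.8 0 0 0 1;-0.38 0 0.8 0 0 0 1;0 0 0.6 0 0 0 0.6;0 0 0.6 0 0 0 0.6;0 0 0.6 0 0 0 0.5;0 0 0.4 0 0 0 0.4;0 0 0.38 0 0 0 0.4;0 0 0 0 0 0 0.3;0 0 0 0 0 0 0;0 0 0 0 0 0 0;0 0 0 0 0 0 0;0 0 0 0 0 0 0"
}}

```text
time: 7.0
tcp_pos: [0.6325, -0.2812, 0.0344]
orientation: [[-0.583, 0.812, 0.003], [0.812, 0.583, -0.002], [-0.003, 0.002, -1.0]]
contact_force: [-0.0, 0.0, 3.9]
grip_width: 0.058
gripper_force: 65.4
```

Run:
```python
from h import *
r=arm.read_camera("wrist"); cv2.imwrite("pics/w2.png",r["color"][:,:,::-1])
y=np.array([-.576,.817]); c=np.array([.516,.203])
for k in (.12,.04,-.04,-.12): print(k,c+k*y)
go(*(c+.12*y),.12,35.3)
```

```text
0.12 [0.44688 0.30104]
0.04 [0.49296 0.23568]
-0.04 [0.53904 0.17032]
-0.12 [0.58512 0.10496]
units [14.52  4.73 -2.18] yaw 35.7 tilt units [0.02 0.04 0.  ] turn z units 0.07914795720894433
```

View pics/w2.png

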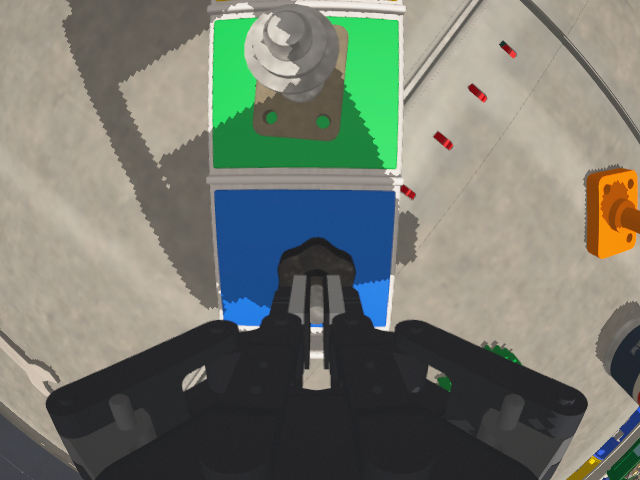

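Knob gripped on its stud. Lifting and carrying it to the pocket at the red end.

{"api": "play_rows", "payload": {
  "plan": "0 0 -0.4 0 0 0 0;0 0 -0.8 0 0 0 0;0 0 -1 0 0 0 0;0 0 -1 0 0 0 0;0 0 -0.4 0 0 0 0;0.5 0.3 0 0 0 0 0;1 0.35 0 0 0 0 0;1 0.35 0 0 0 0 0;1 0.35 0 0 0 0 0;1 0.35 0 0 0 0 0;1 0.35 0 0 0 0 0;1 0.35 0 0 0 0 0"
}}

```text
time: 8.25
tcp_pos: [0.5547, -0.0108, 0.1735]
orientation: [[-0.584, 0.812, -0.004], [0.812, 0.584, 0.001], [0.003, -0.003, -1.0]]
contact_force: [-0.1, 0.9, -0.0]
grip_width: 0.058
gripper_force: 65.0
```

{"api": "play_rows", "payload": {
  "plan": "1 0.35 0 0 0 0 0;1 0.35 0 0 0 0 0;1 0.35 0 0 0 0 0;1 0.35 0 0 0 0 0;1 0.3 0 0 0 0 0;1 0.3 0 0 0 0 0;0.5 0 0 0 0 0 0;0 0 0 0 0 0 0"
}}

```text
time: 9.05
tcp_pos: [0.4672, 0.2464, 0.1736]
orientation: [[-0.587, 0.809, -0.005], [0.809, 0.587, -0.001], [0.002, -0.004, -1.0]]
contact_force: [-0.5, -1.0, 0.8]
grip_width: 0.058
gripper_force: 65.0
```

Run:
```python
from h import *
r=arm.read_camera("wrist"); cv2.imwrite("pics/w3.png",r["color"][:,:,::-1])
print([(np.round(d["position"],4).tolist(),round(d["conf"],2)) for d in arm.tip_of("wrist","star_knob")])
print([(np.round(d["position"],4).tolist(),round(d["conf"],2)) for d in arm.tip_of("wrist","issue_rack")])
print(arm.state()["tcp_pos"],arm.state()["grip_width"])
go(.447,.301,.12,35.3)
```

```text
[([0.4655, 0.2452, 0.1527], 0.76)]
[]
[0.46972289 0.24399025 0.17477805] 0.05611655158551106
units [1.49 0.37 1.37] yaw 35.71 tilt units [-0.03 -0.    0.  ] turn z units 0.08156227278366827
```

View pics/w3.png

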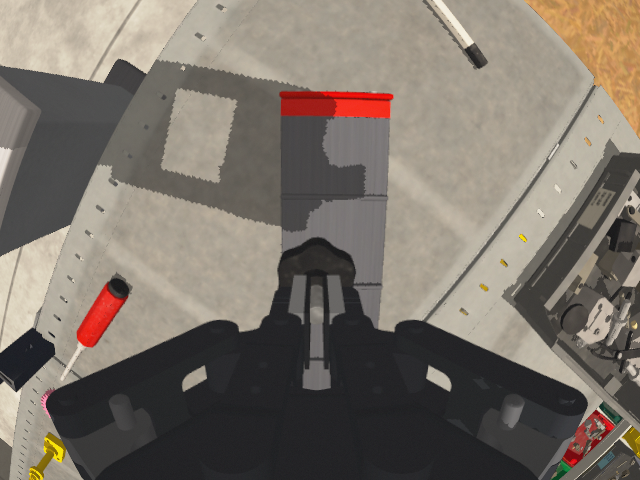

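The knob is held upright. The dark rack's first pocket spans rows 116–197, with its edges at columns about 281 and 388.

Run:
```python
from h import *
r=arm.read_camera("wrist")
a=wplane(r,[(281,116),(390,116)],.008); b=wplane(r,[(281,197),(387,197)],.012); print(a,b)
y=np.array([-.579,.815]); x=np.array([.815,.579])
print(np.linalg.norm(a[0]-a[1]),np.linalg.norm(b[0]-b[1]),"row coords",a@y,b@y,"x coords",a@x,b@x)
print("model rack red inner", np.array([.516,.203])@y+.16, np.array([.516,.203])@x)
```

```text
[[0.39856232 0.29588223]
 [0.47136385 0.34932935]] [[0.43761346 0.24078687]
 [0.50972507 0.29293663]]
0.09031421147264378 0.08899259224595359 row coords [0.01037643 0.01178375] [-0.0571369  -0.05638746] x coords [0.4961441  0.58642323] [0.49607057 0.58503624]
model rack red inner 0.026681000000000038 0.5380769999999999
```

{"api": "play_rows", "payload": {
  "plan": "0.7 0.2 0 0 0 0 0;0.7 0.18 0 0 0 0 0;0.05 0 0.5 0 0 0 0;0 0 0.9 0 0 0 0;0 0 0.9 0 0 0 0;0 0 0.6 0 0 0 0;0 0 0.35 0 0 0 0;0 0 0.2 0 0 0 0;0 0 0.07 0 0 0 0;0 0 0 0 0 0 0;0 0 0 0 0 0 0"
}}

```text
time: 10.35
tcp_pos: [0.4501, 0.301, 0.0368]
orientation: [[-0.583, 0.812, 0.002], [0.812, 0.583, 0.001], [-0.0, 0.003, -1.0]]
contact_force: [0.3, -0.4, 0.4]
grip_width: 0.055
gripper_force: 65.0
```

{"api": "play_rows", "payload": {
  "plan": "0 0 0.05 0 0 0 0;0 0 0.05 0 0 0 0;0 0 0 0 0 0 0"
}}

```text
time: 10.65
tcp_pos: [0.4491, 0.3006, 0.0314]
orientation: [[-0.584, 0.812, 0.0], [0.812, 0.584, 0.0], [-0.0, 0.0, -1.0]]
contact_force: [0.4, -1.3, -0.8]
grip_width: 0.06
gripper_force: 65.0
```

{"api": "play_rows", "payload": {
  "plan": "0 0 0.04 0 0 0 0;0 0 0 0 0 0 0;0 0 0 0 0 0 0"
}}

```text
time: 10.95
tcp_pos: [0.4493, 0.3007, 0.0313]
orientation: [[-0.584, 0.812, -0.0], [0.812, 0.584, -0.0], [0.0, -0.0, -1.0]]
contact_force: [-4.3, -2.4, 8.7]
grip_width: 0.061
gripper_force: 66.0
```

Contact, so I release gently (open while still) and go up.

{"api": "play_rows", "payload": {
  "plan": "0 0 0 0 0 0 0.15;0 0 0 0 0 0 0.3;0 0 0 0 0 0 0.4;0 0 -0.4 0 0 0 0.5;0 0 -0.8 0 0 0 0.6;0 0 -1 0 0 0 1;0 0 -1 0 0 0 1;0 0 -0.8 0 0 0 1;-1 0 0 0 0 0 1;-1 0 0 0 0 0 1;0 0 0 0 0 0 1"
}}

```text
time: 12.05
tcp_pos: [0.4971, 0.2326, 0.1893]
orientation: [[-0.58, 0.814, -0.0], [0.814, 0.58, -0.001], [-0.001, -0.001, -1.0]]
contact_force: [0.3, -0.1, 0.3]
grip_width: 1.003
gripper_force: 0.0
```

Run:
```python
from h import *
r=arm.read_camera("wrist"); cv2.imwrite("pics/w4.png",r["color"][:,:,::-1])
for c in ("wrist","top"):
  if c=="top": arm.read_camera(c)
  for n in ("star_knob","gear","spindle","issue_rack"): print(c,n,[(np.round(d["position"],4).tolist(),round(d["conf"],2)) for d in arm.tip_of(c,n)])
go(.578,-.2125,.19,35.5)
```

```text
wrist star_knob [([0.4476, 0.301, 0.0106], 0.91)]
wrist gear []
wrist spindle []
wrist issue_rack [([0.5194, 0.2011, 0.0016], 0.92)]
top star_knob [([0.4496, 0.3028, 0.0111], 0.37)]
top gear [([0.764, -0.2868, -0.0001], 0.92), ([0.5224, -0.1525, 0.0129], 0.85), ([0.3393, -0.1771, 0.0008], 0.62)]
top spindle [([0.756, -0.1516, 0.0026], 0.86), ([0.3497, -0.2887, -0.0022], 0.63), ([0.5756, -0.2149, 0.0081], 0.56)]
top issue_rack [([0.5161, 0.2014, 0.0005], 0.56)]
units [-1.031e+01 -4.880e+00 -1.000e-02] yaw 35.76 tilt units [-0. -0.  0.] turn z units 0.052194223700097096
```

View pics/w4.png

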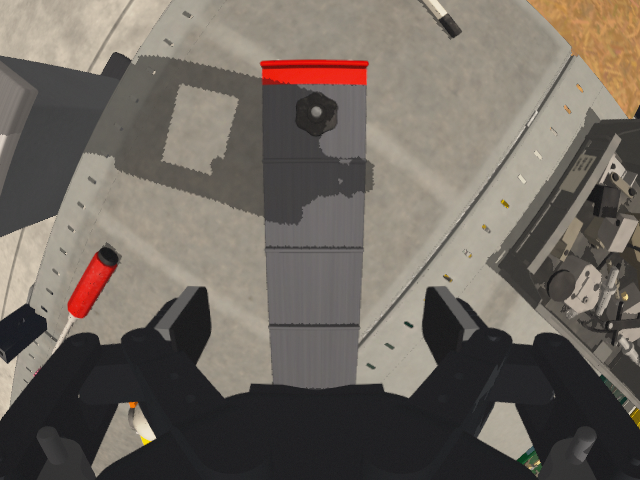

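The knob stands at (316,112), centred in the red-end pocket. The spindle is next, going to pocket 2.

{"api": "play_rows", "payload": {
  "plan": "-0.9 -0.45 0 0 0 0 1;-1 -0.5 0 0 0 0 1;-1 -0.5 0 0 0 0 1;-1 -0.5 0 0 0 0 1;-1 -0.5 0 0 0 0 1;-1 -0.5 0 0 0 0 1;-1 -0.5 0 0 0 0 1;-1 -0.5 0 0 0 0 1;-1 -0.4 0 0 0 0 1;-1 -0.4 0 0 0 0 1;-0.4 -0.1 0 0 0 0 1;0 0 0 0 0 0 1"
}}

```text
time: 13.75
tcp_pos: [0.579, -0.2138, 0.1895]
orientation: [[-0.582, 0.813, -0.0], [0.813, 0.582, 0.0], [0.0, 0.0, -1.0]]
contact_force: [0.1, -0.4, 0.1]
grip_width: 0.999
gripper_force: 0.0
```

Run:
```python
from h import *
r=arm.read_camera("wrist"); cv2.imwrite("pics/w5.png",r["color"][:,:,::-1])
for n in ("gear","spindle","sensor_head"): print(n,[(np.round(d["position"],4).tolist(),round(d["conf"],2)) for d in arm.tip_of("wrist",n)])
go(.578,-.2125,.058,35.5)
```

```text
gear [([0.3359, -0.178, -0.0015], 0.89), ([0.7639, -0.2895, -0.0015], 0.59), ([0.5302, -0.1532, 0.0119], 0.57)]
spindle [([0.3489, -0.2868, -0.0013], 0.68), ([0.5771, -0.2137, 0.0097], 0.57)]
sensor_head [([0.4882, -0.0854, 0.0129], 0.81), ([0.5315, -0.1481, 0.0058], 0.6)]
units [-0.03 -0.03  3.29] yaw 35.79 tilt units [ 0.   -0.01  0.  ] turn z units 0.05765146998781603
```

View pics/w5.png

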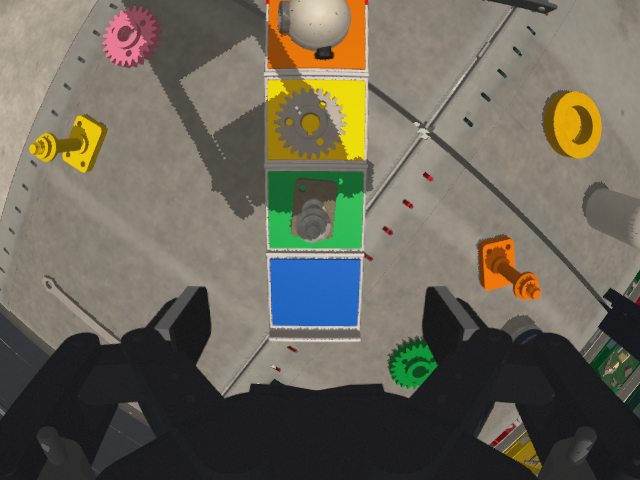

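The grey spindle at (313,210) lies below the tool, with the window to the left of the dome (285,18) and the screw below it (323,52). Descending to grip the spindle head.

{"api": "play_rows", "payload": {
  "plan": "0 0 0.5 0 0 0 1;0 0 0.8 0 0 0 1;0 0 0.8 0 0 0 1;0 0 0.6 0 0 0 1;0 0 0.4 0 0 0 0.7;0 0 0.2 0 0 0 0.6;0 0 0 0 0 0 0.4;0 0 0 0 0 0 0;0 0 0 0 0 0 0;0 0 0 0 0 0 0;0 0 0 0 0 0 0"
}}

```text
time: 15.05
tcp_pos: [0.5795, -0.2127, 0.0594]
orientation: [[-0.583, 0.812, 0.002], [0.812, 0.583, -0.001], [-0.002, 0.001, -1.0]]
contact_force: [-0.2, 0.1, 6.1]
grip_width: 0.258
gripper_force: 39.3
```

{"api": "play_rows", "payload": {
  "plan": "0 0 -0.3 0 0 0 0;0 0 -0.7 0 0 0 0;0 0 -1 0 0 0 0;0 0 -0.6 0 0 0 0;0.4 0.2 -0.2 0 0 0 0;0.8 0.4 0 0 0 0 0;1 0.48 0 0 0 0 0;1 0.48 0 0 0 0 0;1 0.48 0 0 0 0 0;1 0.48 0 0 0 0 0;1 0.48 0 0 0 0 0;1 0.48 0 0 0 0 0"
}}

```text
time: 16.25
tcp_pos: [0.5214, 0.1051, 0.1685]
orientation: [[-0.584, 0.812, -0.002], [0.812, 0.584, 0.0], [0.001, -0.002, -1.0]]
contact_force: [1.3, 0.9, -1.6]
grip_width: 0.258
gripper_force: 39.3
```

{"api": "play_rows", "payload": {
  "plan": "1 0.48 0 0 0 0 0;1 0.48 0 0 0 0 0;0.7 0.3 0 0 0 0 0;0.3 0.1 0 0 0 0 0;0 0 0 0 0 0 0;0 0 0 0 0 0 0"
}}

```text
time: 16.85
tcp_pos: [0.4972, 0.2314, 0.1691]
orientation: [[-0.584, 0.812, -0.001], [0.812, 0.584, -0.001], [-0.0, -0.001, -1.0]]
contact_force: [-0.5, -0.8, -1.9]
grip_width: 0.254
gripper_force: 39.3
```

Run:
```python
from h import *
go(.496,.235,.0564,35.4)
s=arm.state();print(s["tcp_pos"],s["grip_width"],s["gripper_force"])
r=arm.read_camera("wrist"); cv2.imwrite("pics/w6.png",r["color"][:,:,::-1])
for n in ("spindle","issue_rack","star_knob"): print(n,[(np.round(d["position"],4).tolist(),round(d["conf"],2)) for d in arm.tip_of("wrist",n)])
```

```text
units [0.09 0.03 2.82] yaw 35.71 tilt units [-0.02  0.    0.  ] turn z units 0.06170982893733736
[0.49724625 0.23139708 0.16909263] 0.2536176573190857 39.34290094563039
spindle [([0.4929, 0.2333, 0.1182], 0.93), ([0.345, -0.2901, -0.0022], 0.8)]
issue_rack []
star_knob [([0.4493, 0.3024, 0.0095], 0.83)]
```

View pics/w6.png

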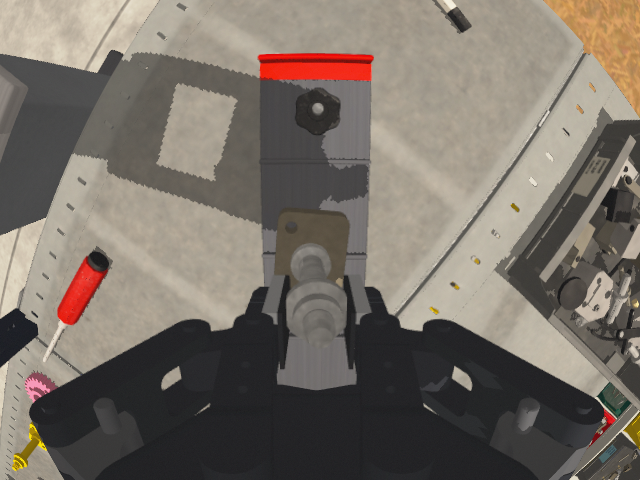

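The spindle is held upright, foot at (312,245), above pocket 2. Lowering it.

{"api": "play_rows", "payload": {
  "plan": "0.09 0.03 0.4 0 0 0 0;0 0 0.8 0 0 0 0;0 0 0.7 0 0 0 0;0 0 0.45 0 0 0 0;0 0 0.25 0 0 0 0;0 0 0.1 0 0 0 0;0 0 0 0 0 0 0;0 0 0 0 0 0 0"
}}

```text
time: 17.85
tcp_pos: [0.4975, 0.2359, 0.0628]
orientation: [[-0.583, 0.812, 0.002], [0.812, 0.583, 0.001], [-0.001, 0.002, -1.0]]
contact_force: [-0.1, -0.3, -0.9]
grip_width: 0.256
gripper_force: 39.4
```

{"api": "play_rows", "payload": {
  "plan": "0 0 0.08 0 0 0 0;0 0 0 0 0 0 0;0 0 0 0 0 0 0"
}}

```text
time: 18.15
tcp_pos: [0.4968, 0.2358, 0.0589]
orientation: [[-0.584, 0.812, 0.001], [0.812, 0.584, 0.0], [-0.0, 0.001, -1.0]]
contact_force: [-0.9, -0.4, -0.8]
grip_width: 0.26
gripper_force: 39.4
```

{"api": "play_rows", "payload": {
  "plan": "0 0 0.04 0 0 0 0;0 0 0 0 0 0 0;0 0 0.04 0 0 0 0;0 0 0 0 0 0 0"
}}

```text
time: 18.55
tcp_pos: [0.4971, 0.2359, 0.0565]
orientation: [[-0.584, 0.812, 0.0], [0.812, 0.584, 0.0], [-0.0, 0.001, -1.0]]
contact_force: [-2.7, -0.4, 4.7]
grip_width: 0.259
gripper_force: 39.6
```

{"api": "play_rows", "payload": {
  "plan": "0 0 0 0 0 0 0.4;0 0 0 0 0 0 0.6;0 0 0 0 0 0 0.8;0 0 -0.4 0 0 0 1;0 0 -0.9 0 0 0 1;0 0 -1 0 0 0 1;0 0 -1 0 0 0 1;-0.5 -0.3 0 0 0 0 1;-1 -0.6 0 0 0 0 1;-1 -0.6 0 0 0 0 1;-1 -0.6 0 0 0 0 1;-1 -0.6 0 0 0 0 1"
}}

```text
time: 19.75
tcp_pos: [0.5141, 0.0248, 0.1889]
orientation: [[-0.584, 0.812, 0.002], [0.812, 0.584, -0.0], [-0.001, 0.002, -1.0]]
contact_force: [1.0, 0.1, 0.0]
grip_width: 0.997
gripper_force: 0.0
```

{"api": "play_rows", "payload": {
  "plan": "-1 -0.6 0 0 0 0 1;-1 -0.6 0 0 0 0 1;-1 -0.6 0 0 0 0 1;-0.6 -0.4 0.5 0 0 0 1;-0.27 -0.06 0.5 0 0 0 1;0 0 0.4 0 0 0 1;0 0 0 0 0 0 1"
}}

```text
time: 20.45
tcp_pos: [0.5291, -0.1512, 0.129]
orientation: [[-0.583, 0.812, -0.005], [0.812, 0.583, 0.002], [0.004, -0.003, -1.0]]
contact_force: [-0.4, -0.5, -1.1]
grip_width: 1.001
gripper_force: 0.0
```

Run:
```python
from h import *
go(.531,-.152,.01,35.5)
r=arm.read_camera("wrist"); cv2.imwrite("pics/w7.png",r["color"][:,:,::-1])
for n in ("gear","sensor_head"): print(n,[(np.round(d["position"],4).tolist(),round(d["conf"],2)) for d in arm.tip_of("wrist",n)])
r=arm.read_camera("top")
for n in ("star_knob","spindle"): print(n,[(np.round(d["position"],4).tolist(),round(d["conf"],2)) for d in arm.tip_of("top",n)])
```

```text
units [-0.06  0.03  2.97] yaw 35.68 tilt units [-0.03 -0.05  0.  ] turn z units 0.03621276144070862
gear [([0.3382, -0.1779, -0.0011], 0.83), ([0.5269, -0.153, 0.0123], 0.69)]
sensor_head [([0.4849, -0.0859, 0.0103], 0.76)]
star_knob [([0.4505, 0.3012, 0.01], 0.73)]
spindle [([0.4945, 0.2355, 0.0079], 0.75), ([0.7586, -0.1501, 0.0023], 0.65), ([0.4829, -0.0812, 0.0113], 0.44)]
```

View pics/w7.png

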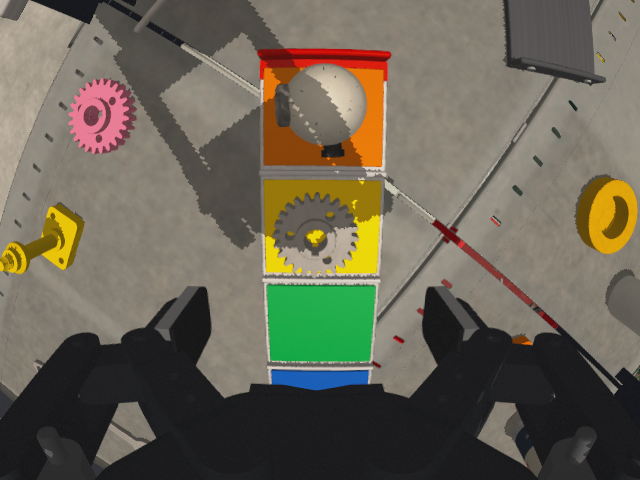

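The gear is at (316,237). The sensor dome is at (325,105), with its window towards tool −y and its screw towards tool −x. Gear next, with a careful descent.

{"api": "play_rows", "payload": {
  "plan": "-0.05 -0.03 0.5 0 0 0 1;0 0 0.8 0 0 0 1;0 0 0.7 0 0 0 1;0 0 0.5 0 0 0 1;0 0 0.3 0 0 0 1;0 0 0.1 0 0 0 1;0 0 0 0 0 0 0.85;0 0 0 0 0 0 0.85",
  "grip_force": 50
}}

```text
time: 21.55
tcp_pos: [0.5322, -0.1547, 0.0168]
orientation: [[-0.584, 0.812, 0.002], [0.812, 0.584, -0.001], [-0.002, 0.001, -1.0]]
contact_force: [-0.5, -0.3, 0.1]
grip_width: 0.853
gripper_force: 0.0
```

{"api": "play_rows", "payload": {
  "plan": "0 0 0.1 0 0 0 0.82;0 0 0 0 0 0 0.8;0 0 0 0 0 0 0.8"
}}

```text
time: 21.85
tcp_pos: [0.5312, -0.1544, 0.0116]
orientation: [[-0.584, 0.812, 0.0], [0.812, 0.584, -0.0], [-0.0, 0.0, -1.0]]
contact_force: [0.5, 0.3, 0.1]
grip_width: 0.799
gripper_force: 0.0
```

{"api": "play_rows", "payload": {
  "plan": "0 0 0.1 0 0 0 0.8;0 0 0 0 0 0 0.78;0 0 0 0 0 0 0.7;0 0 0 0 0 0 0.6;0 0 0 0 0 0 0.6;0 0 0 0 0 0 0.6"
}}

```text
time: 22.45
tcp_pos: [0.5311, -0.1544, 0.0076]
orientation: [[-0.584, 0.812, 0.0], [0.812, 0.584, -0.0], [-0.0, -0.0, -1.0]]
contact_force: [-1.8, -0.3, 3.7]
grip_width: 0.679
gripper_force: 54.4
```

{"api": "play_rows", "payload": {
  "plan": "0 0 -0.3 0 0 0 0.5;0 0 -0.7 0 0 0 0.5;0 0 -0.9 0 0 0 0.5;0.4 0.3 -0.6 0 0 0 0.5;0.8 0.6 0 0 0 0 0.5;1 0.8 0 0 0 0 0.5;1 0.8 0 0 0 0 0.5;1 0.8 0 0 0 0 0.5;1 0.8 0 0 0 0 0.5;0.8 0.6 0 0 0 0 0.5;0.41 0.23 0 0 0 0 0.5;0 0 0 0 0 0 0.5"
}}

```text
time: 23.65
tcp_pos: [0.5404, 0.1666, 0.1071]
orientation: [[-0.587, 0.81, -0.001], [0.81, 0.587, 0.001], [0.001, -0.0, -1.0]]
contact_force: [0.3, -0.8, -2.7]
grip_width: 0.677
gripper_force: 54.6
```

Run:
```python
from h import *
go(.5415,.169,.0046,35.4)
s=arm.state();print(s["tcp_pos"],s["grip_width"],s["gripper_force"])
r=arm.read_camera("wrist"); cv2.imwrite("pics/w8.png",r["color"][:,:,::-1])
for n in ("gear","spindle","issue_rack","star_knob"): print(n,[(np.round(d["position"],4).tolist(),round(d["conf"],2)) for d in arm.tip_of("wrist",n)])
```

```text
units [0.03 0.06 2.56] yaw 35.92 tilt units [-0.   -0.01  0.  ] turn z units 0.10434996041802976
[0.54043961 0.16660543 0.10713578] 0.6771222124569443 54.630401730537415
gear [([0.5418, 0.1681, 0.1125], 0.89)]
spindle [([0.4923, 0.2372, 0.0079], 0.62)]
issue_rack [([0.5162, 0.2013, -0.0049], 0.56)]
star_knob []
```

View pics/w8.png

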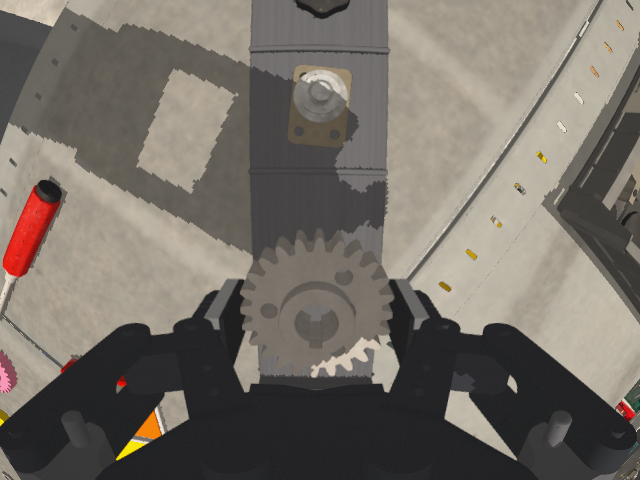

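The spindle stands at (320,105) in pocket 2, and the gear is held level at (318,300). Lowering the gear.

{"api": "play_rows", "payload": {
  "plan": "0.03 0.04 0.4 0 0 0 0.5;0 0 0.7 0 0 0 0.5;0 0 0.6 0 0 0 0.5;0 0 0.4 0 0 0 0.5;0 0 0.25 0 0 0 0.5;0 0 0.1 0 0 0 0.5;0 0 0 0 0 0 0.5;0 0 0 0 0 0 0.5"
}}

```text
time: 24.7
tcp_pos: [0.5429, 0.1662, 0.0104]
orientation: [[-0.583, 0.812, 0.002], [0.812, 0.583, 0.0], [-0.001, 0.002, -1.0]]
contact_force: [0.2, 1.1, -3.1]
grip_width: 0.68
gripper_force: 54.7
```

{"api": "play_rows", "payload": {
  "plan": "0 0 0.06 0 0 0 0.5;0 0 0.04 0 0 0 0.5;0 0 0 0 0 0 0.5"
}}

```text
time: 25.0
tcp_pos: [0.542, 0.166, 0.0055]
orientation: [[-0.584, 0.812, 0.0], [0.812, 0.584, 0.0], [-0.0, 0.0, -1.0]]
contact_force: [0.5, 0.6, -2.3]
grip_width: 0.678
gripper_force: 54.7
```

{"api": "play_rows", "payload": {
  "plan": "0.06 0 0 0 0 0 0.5;0 0 0.03 0 0 0 0.5;0 0 0 0 0 0 0.5;0 0 0.02 0 0 0 0.5;0 0 0 0 0 0 0.5"
}}

```text
time: 25.5
tcp_pos: [0.5406, 0.1682, 0.0046]
orientation: [[-0.584, 0.812, -0.001], [0.812, 0.584, 0.0], [0.001, -0.0, -1.0]]
contact_force: [-4.9, 0.6, 7.0]
grip_width: 0.676
gripper_force: 55.7
```

{"api": "play_rows", "payload": {
  "plan": "0 0 0 0 0 0 0.8;0 0 0 0 0 0 1;0 0 0 0 0 0 1;0 0 -0.4 0 0 0 1;0 0 -0.8 0 0 0 1;0 0 -1 0 0 0 1;-0.4 -0.4 -1 0 0 0 1;-0.9 -1 -0.5 0 0 0 1;-0.9 -1 0 0 0 0 1;-0.9 -1 0 0 0 0 1;-0.7 -0.8 0 0 0 0 1;-0.48 -0.56 0 0 0 0 1"
}}

```text
time: 26.7
tcp_pos: [0.4885, -0.0704, 0.1503]
orientation: [[-0.582, 0.813, 0.002], [0.813, 0.582, -0.001], [-0.002, 0.001, -1.0]]
contact_force: [0.5, -0.4, 0.2]
grip_width: 1.003
gripper_force: 0.0
```

{"api": "play_rows", "payload": {
  "plan": "0 0 0 0 0 0 1;0 0 0 0 0 0 1"
}}

```text
time: 26.9
tcp_pos: [0.4891, -0.0683, 0.1497]
orientation: [[-0.582, 0.813, 0.001], [0.813, 0.582, 0.0], [-0.001, 0.001, -1.0]]
contact_force: [0.9, -0.1, -0.5]
grip_width: 0.997
gripper_force: 0.0
```

Run:
```python
from h import *
s=arm.state();print(s["tcp_pos"])
r=arm.read_camera("wrist"); cv2.imwrite("pics/w9.png",r["color"][:,:,::-1])
for n in ("sensor_head",): print(n,[(np.round(d["position"],4).tolist(),round(d["conf"],2)) for d in arm.tip_of("wrist",n)])
arm.read_camera("top")
for n in ("gear",): print(n,[(np.round(d["position"],4).tolist(),round(d["conf"],2)) for d in arm.tip_of("top",n)])
```

```text
[ 0.48912139 -0.06831662  0.14974242]
sensor_head [([0.4849, -0.0857, 0.0124], 0.63)]
gear [([0.5359, 0.1701, 0.0121], 0.97), ([0.7656, -0.2848, 0.0012], 0.78), ([0.3387, -0.1762, -0.0008], 0.56)]
```

View pics/w9.png

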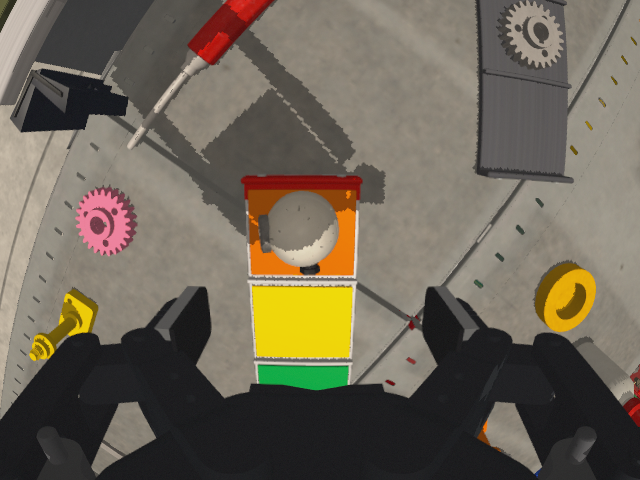

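The gear stands in pocket 3. The sensor dome's centre is at (304,228), its window at (264,233) and its screw at (309,269), so its axes are about 7° off the rack's. I'll turn the grip about 33° so the pads miss both protrusions.

Run:
```python
from h import *
r=arm.read_camera("wrist")
print(wplane(r,[(304,228)],.028), wplane(r,[(244,190),(359,190)],.01))
d=wplane(r,[(264,233)],.03)-wplane(r,[(304,228)],.028); print(np.degrees(np.arctan2(d[0,1],d[0,0]))%360)
go(.485,-.081,.11,3)
```

```text
[[ 0.48353411 -0.07112743]] [[ 0.43028871 -0.07757248]
 [ 0.50249801 -0.02592535]]
222.08037934000504
units [-0.22 -0.29  0.97] yaw 35.8 tilt units [ 0. -0. -0.] turn z units 6.560177195964357
```

Run:
```python
from h import *
r=arm.read_camera("top"); im=r["color"]
rgb=im[240:320,300:380].astype(int)
for cam in ("top","wrist"):
    r=arm.read_camera(cam)
    for d in arm.outline_of(cam,"sensor_head")[:1]:
        m=d["pixels"].astype(np.uint8); 
        white=(m>0)&(r["color"].min(2)>110)
        c,_=cv2.findContours(m,0,2); c=max(c,key=cv2.contourArea); print(cam,d["conf"],cv2.boundingRect(c),cv2.minEnclosingCircle(c))
        # inscribed circle = dome
        D=cv2.distanceTransform(m,cv2.DIST_L2,5); i=np.unravel_index(D.argmax(),D.shape); px=(i[1],i[0]); print("inscribed",px,D.max())
        f=plane if cam=="top" else wplane
        print(f(r,[px],.026))
    for n in ("pad_orange","pad_yellow"):
      for d in arm.outline_of(cam,n)[:1]:
        ys,xs=np.nonzero(d["pixels"]); f=plane if cam=="top" else wplane
        print(cam,n,cv2.minAreaRect((f(r,np.c_[xs,ys],.011)*1000).astype(np.float32)))
```

```text
top pad_yellow ((574.3458251953125, -151.73605346679688), (34.94524383544922, 20.591176986694336), 73.33502960205078)
wrist 0.8 (259, 192, 80, 85) ((299.03863525390625, 234.8114471435547), 43.82177734375)
inscribed (np.int64(301), np.int64(230)) 35.990692
[[ 0.48251725 -0.07466088]]
wrist pad_orange ((486.8284606933594, -81.17561340332031), (84.80921173095703, 70.5662612915039), 35.01365280151367)
wrist pad_yellow ((532.2264404296875, -146.3347625732422), (84.30989837646484, 71.54708862304688), 34.96916580200195)
```

{"api": "play_rows", "payload": {
  "plan": "-0.1 -0.25 0 0 0 0 1;0 0 0 0 0 1 1;0 0 0 0 0 1 1;0 0 0 0 0 1 0.9;0 0 0 0 0 1 0.9;0 0 0.3 0 0 1 0.9;0 0 0.3 0 0 1 0.85;0 0 0.3 0 0 0.5 0.85;0 0 0 0 0 0 0.85;0 0 0 0 0 0 0.85"
}}

```text
time: 28.6
tcp_pos: [0.4828, -0.0774, 0.1128]
orientation: [[-0.056, 0.998, -0.0], [0.998, 0.056, 0.0], [0.0, -0.0, -1.0]]
contact_force: [-0.2, -0.3, 0.3]
grip_width: 0.851
gripper_force: 0.0
```

Run:
```python
from h import *
r=arm.read_camera("wrist"); cv2.imwrite("pics/w10.png",r["color"][:,:,::-1])
for d in arm.outline_of("wrist","sensor_head")[:1]:
    m=d["pixels"].astype(np.uint8); D=cv2.distanceTransform(m,cv2.DIST_L2,5); i=np.unravel_index(D.argmax(),D.shape); print(i,D.max(),wplane(r,[(i[1],i[0])],.026))
for n in ("sensor_head","pad_orange"): print(n,[(np.round(d["position"],4).tolist(),round(d["conf"],2)) for d in arm.tip_of("wrist",n)])
print(arm.state()["tcp_pos"]); go(.4835,-.077,.0076,3)
```

```text
(np.int64(237), np.int64(315)) 41.544193 [[ 0.48278695 -0.07406013]]
sensor_head [([0.4841, -0.0875, 0.0091], 0.82)]
pad_orange []
[ 0.4836146  -0.07731859  0.11364319]
units [ 0.01 -0.01  2.65] yaw 3.22 tilt units [0.02 0.01 0.  ] turn z units 0.04341434845485468
```

View pics/w10.png

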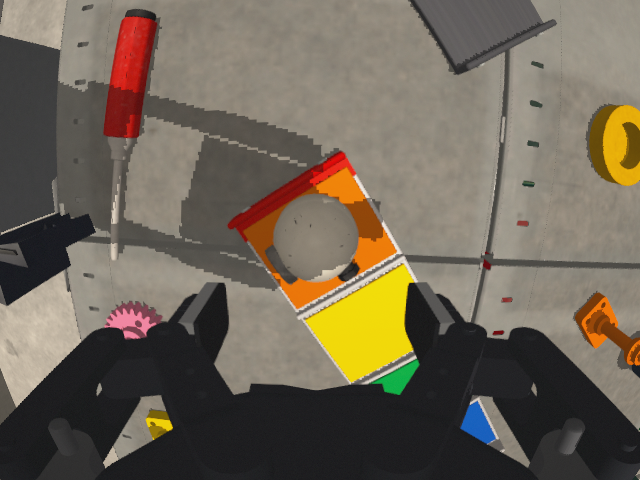

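The dome is centred below the tool, with its window at (282,265) and screw at (348,271). At this yaw the left finger's back would come too near the red end plate. The window's outer face is flat, so gripping square across it (yaw about 42°) keeps both fingers on the open long sides. I'll turn to that.

{"api": "play_rows", "payload": {
  "plan": "0.02 -0.06 0 0 0 0 1;0 0 0 0 0 -1 1;0 0 0 0 0 -1 1;0 0 0 0 0 -1 1;0 0 0 0 0 -1 1;0 0 0 0 0 -1 1;0 0 0 0 0 -1 1;0 0 0 0 0 -1 1;0 0 0 0 0 -0.85 1;0 0 0 0 0 0 1;0 0 0 0 0 0 1"
}}

```text
time: 29.9
tcp_pos: [0.4807, -0.0764, 0.1129]
orientation: [[-0.674, 0.739, 0.0], [0.739, 0.674, -0.0], [-0.0, 0.0, -1.0]]
contact_force: [-0.1, 0.7, 0.6]
grip_width: 1.002
gripper_force: 0.0
```

Run:
```python
from h import *
r=arm.read_camera("wrist"); cv2.imwrite("pics/w11.png",r["color"][:,:,::-1])
for d in arm.outline_of("wrist","sensor_head")[:1]:
    m=d["pixels"].astype(np.uint8); D=cv2.distanceTransform(m,cv2.DIST_L2,5); i=np.unravel_index(D.argmax(),D.shape); print(i,D.max(),wplane(r,[(i[1],i[0])],.026))
    ys,xs=np.nonzero(m); 
    print("left px rows", [(xs[ys==y].min(),xs[ys==y].max(),y) for y in range(ys.min(),ys.max()+1,8)])
for n in ("sensor_head","pad_orange"): print(n,[(np.round(d["position"],4).tolist(),round(d["conf"],2)) for d in arm.tip_of("wrist",n)])
print(arm.state()["tcp_pos"]); go(.481,-.0765,.0076,42.3)
```

```text
(np.int64(239), np.int64(317)) 41.3969 [[ 0.48194199 -0.07398567]]
left px rows [(np.int64(312), np.int64(321), 197), (np.int64(293), np.int64(341), 205), (np.int64(284), np.int64(350), 213), (np.int64(269), np.int64(355), 221), (np.int64(268), np.int64(358), 229), (np.int64(267), np.int64(359), 237), (np.int64(268), np.int64(359), 245), (np.int64(267), np.int64(357), 253), (np.int64(269), np.int64(353), 261), (np.int64(286), np.int64(346), 269), (np.int64(295), np.int64(338), 277), (np.int64(310), np.int64(330), 285), (np.int64(315), np.int64(325), 293)]
sensor_head [([0.485, -0.0893, 0.0116], 0.94)]
pad_orange []
[ 0.48069162 -0.07637595  0.11280927]
units [-0.01  0.    2.63] yaw 42.42 tilt units [ 0.  0. -0.] turn z units 0.023138772620715998
```

The window's flat face (column 268, rows 217–265) is square to the fingers and the part is centred (columns 268–359). Descending.

{"api": "play_rows", "payload": {
  "plan": "0 0 0.4 0 0 0 1;0 0 0.7 0 0 0 1;0 0 0.6 0 0 0 1;0 0 0.4 0 0 0 1;0 0 0.3 0 0 0 1;0 0 0.15 0 0 0 1;0 0 0 0 0 0 0.9;0 0 0 0 0 0 0.85",
  "grip_force": 35
}}

```text
time: 30.9
tcp_pos: [0.4813, -0.0766, 0.0115]
orientation: [[-0.675, 0.738, 0.001], [0.738, 0.675, -0.0], [-0.001, 0.001, -1.0]]
contact_force: [-0.1, -0.5, -0.1]
grip_width: 0.851
gripper_force: 0.0
```

{"api": "play_rows", "payload": {
  "plan": "0 0 0.05 0 0 0 0.85;0 0 0 0 0 0 0.8;0 0 0 0 0 0 0.7;0 0 0 0 0 0 0.6;0 0 0 0 0 0 0.5;0 0 0 0 0 0 0.5"
}}

```text
time: 31.5
tcp_pos: [0.4812, -0.0766, 0.0098]
orientation: [[-0.675, 0.738, 0.001], [0.738, 0.675, -0.0], [-0.001, 0.0, -1.0]]
contact_force: [-2.5, 0.7, 6.0]
grip_width: 0.683
gripper_force: 37.5
```

{"api": "play_rows", "payload": {
  "plan": "0 0 -0.2 0 0 0 0.5;0 0 -0.6 0 0 0 0.5;0 0 -0.8 0 0 0 0.5;0.1 0.3 -0.5 0 0 0 0.5;0.2 0.7 0 0 0 0 0.5;0.3 0.9 0 0 0 0 0.5;0.35 1 0 0 0 0 0.5;0.35 1 0 0 0 0 0.5;0.25 0.7 0 0 0 0 0.5;0.14 0.41 0 0 0 0 0.5;0 0 0 0 0 0 0.5;0 0 0 0 0 0 0.5"
}}

```text
time: 32.7
tcp_pos: [0.5824, 0.1083, 0.0924]
orientation: [[-0.675, 0.738, -0.001], [0.738, 0.675, -0.001], [0.0, -0.001, -1.0]]
contact_force: [0.6, -0.5, -0.8]
grip_width: 0.685
gripper_force: 38.0
```

Run:
```python
from h import *
s=arm.state();print(s["tcp_pos"],s["grip_width"],s["gripper_force"])
r=arm.read_camera("wrist"); cv2.imwrite("pics/w12.png",r["color"][:,:,::-1])
for d in arm.outline_of("wrist","sensor_head")[:1]:
    m=d["pixels"].astype(np.uint8); D=cv2.distanceTransform(m,cv2.DIST_L2,5); i=np.unravel_index(D.argmax(),D.shape); print(i,D.max(),wplane(r,[(i[1],i[0])],.099))
for c in ("wrist","top","side"):
  if c!="wrist": arm.read_camera(c)
  for n in ("sensor_head","issue_rack","gear"): print(c,n,[(np.round(d["position"],4).tolist(),round(d["conf"],2)) for d in arm.tip_of(c,n)])
go(.5835,.1086,.0068)
```

```text
[0.58240043 0.10827578 0.09241956] 0.6846080892912578 38.0231767368241
(np.int64(316), np.int64(323)) 71.95349 [[0.58970503 0.10747447]]
wrist sensor_head [([0.5907, 0.0981, 0.0961], 0.96), ([0.5181, 0.2045, -0.002], 0.58)]
wrist issue_rack [([0.5205, 0.2016, -0.0029], 0.74)]
wrist gear [([0.5394, 0.1705, 0.0086], 0.78)]
top sensor_head []
top issue_rack [([0.5161, 0.2042, -0.001], 0.68)]
top gear [([0.5348, 0.1711, 0.0108], 0.81), ([0.7636, -0.2849, 0.0021], 0.72), ([0.338, -0.1757, 0.001], 0.57)]
side sensor_head [([0.5865, 0.1039, 0.096], 0.95)]
side issue_rack [([0.5174, 0.2017, -0.002], 0.62)]
side gear [([0.3409, -0.1777, -0.0001], 0.78), ([0.5434, 0.1689, 0.0096], 0.77), ([0.7627, -0.2858, -0.0031], 0.58)]
units [-0.01  0.01  2.15] yaw 42.45 tilt units [0. 0. 0.] turn z units None
```

View pics/w12.png

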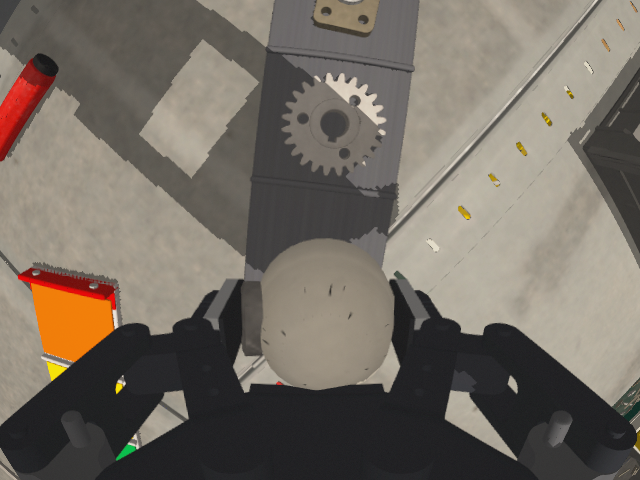

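The sensor head is held level at (325,315), the gear is centred in pocket 3 at (335,123), and the camera fixes put the sensor's origin within 5 mm of the last pocket. Small correction, then lower.

{"api": "play_rows", "payload": {
  "plan": "0.06 0.02 0.3 0 0 0 0.5;0 0 0.6 0 0 0 0.5;0 0 0.5 0 0 0 0.5;0 0 0.35 0 0 0 0.5;0 0 0.2 0 0 0 0.5;0 0 0.08 0 0 0 0.5;0 0 0 0 0 0 0.5;0 0 0 0 0 0 0.5"
}}

```text
time: 34.15
tcp_pos: [0.5828, 0.1112, 0.0125]
orientation: [[-0.675, 0.738, 0.002], [0.738, 0.675, 0.0], [-0.001, 0.001, -1.0]]
contact_force: [0.4, 0.0, 0.3]
grip_width: 0.684
gripper_force: 38.0
```

{"api": "play_rows", "payload": {
  "plan": "0 0 0.06 0 0 0 0.5;0 0 0 0 0 0 0.5;0 0 0.03 0 0 0 0.5;0 0 0 0 0 0 0.5"
}}

```text
time: 34.55
tcp_pos: [0.5819, 0.1111, 0.008]
orientation: [[-0.675, 0.738, 0.0], [0.738, 0.675, 0.0], [-0.0, 0.0, -1.0]]
contact_force: [-0.1, 1.0, -1.7]
grip_width: 0.678
gripper_force: 38.0
```

{"api": "play_rows", "payload": {
  "plan": "0 0 0.03 0 0 0 0.5;0 0 0 0 0 0 0.5;0 0 0.02 0 0 0 0.5;0 0 0 0 0 0 0.5"
}}

```text
time: 34.95
tcp_pos: [0.5822, 0.1111, 0.0068]
orientation: [[-0.675, 0.738, 0.0], [0.738, 0.675, -0.0], [-0.0, 0.0, -1.0]]
contact_force: [-2.9, -0.9, 5.5]
grip_width: 0.684
gripper_force: 38.8
```

Contact with the floor. Releasing, rising and backing off for a check.

{"api": "play_rows", "payload": {
  "plan": "0 0 0 0 0 0 0.8;0 0 0 0 0 0 1;0 0 0 0 0 0 1;0 0 -0.4 0 0 0 1;0 0 -0.8 0 0 0 1;0 0 -1 0 0 0 1;0 0 -1 0 0 0 1;-0.6 0 -1 0 0 0 1;-1 0 0 0 0 0 1;0 0 0 0 0 0 1;0 0 0 0 0 0 1"
}}

```text
time: 36.05
tcp_pos: [0.6252, 0.0634, 0.1746]
orientation: [[-0.674, 0.739, 0.0], [0.739, 0.674, 0.0], [0.0, 0.0, -1.0]]
contact_force: [-0.8, -0.1, -0.1]
grip_width: 1.002
gripper_force: 0.0
```

Run:
```python
from h import *
y=np.array([-.579,.815]); x=np.array([.815,.579]); print(arm.state()["tcp_pos"])
for c in ("wrist","side","top"):
  r=arm.read_camera(c)
  for n in ("issue_rack","star_knob","spindle","gear","sensor_head"):
    for d in arm.tip_of(c,n):
      p=d["position"]
      if p[1]>.05: q=p[:2]-[.5175,.202]; print(c,n,"row",round(q@y,4),"across",round(q@x,4),"z",round(p[2],3),round(d["conf"],2))
  if c=="wrist":
    m=arm.outline_of("wrist","sensor_head")[0]["pixels"].astype(np.uint8); D=cv2.distanceTransform(m,cv2.DIST_L2,5); i=np.unravel_index(D.argmax(),D.shape); q=wplane(r,[(i[1],i[0])],.024)[0]-[.5175,.202]; print("dome",q@y,q@x)
```

```text
[0.62518047 0.06337339 0.17464037]Traceback (most recent call last):
  File "<stdin>", line 8, in <module>
TypeError: unsupported operand type(s) for -: 'list' and 'list'
```

Run:
```python
from h import *
y=np.array([-.579,.815]); x=np.array([.815,.579])
for c in ("wrist","side","top"):
  r=arm.read_camera(c)
  for n in ("issue_rack","star_knob","spindle","gear","sensor_head"):
    for d in arm.tip_of(c,n):
      p=np.array(d["position"])
      if p[1]>.05: q=p[:2]-[.5175,.202]; print(c,n,"row",round(q@y,4),"across",round(q@x,4),"z",round(p[2],3),round(d["conf"],2))
  if c=="wrist":
    o=arm.outline_of("wrist","sensor_head")
    if o:
      m=o[0]["pixels"].astype(np.uint8); D=cv2.distanceTransform(m,cv2.DIST_L2,5); i=np.unravel_index(D.argmax(),D.shape); q=wplane(r,[(i[1],i[0])],.024)[0]-[.5175,.202]; print("dome",q@y,q@x)
```

```text
wrist issue_rack row 0.0008 across -0.0006 z -0.0 0.82
wrist gear row -0.0414 across -0.0025 z 0.009 0.58
wrist sensor_head row -0.1237 across 0.0004 z 0.007 0.85
dome -0.1111025522543763 0.004939018403909657
side issue_rack row 0.0022 across -0.005 z 0.0 0.78
side star_knob row 0.1216 across -0.0004 z 0.008 0.72
side spindle row 0.0443 across -0.0023 z 0.009 0.89
side gear row -0.0411 across 0.0019 z 0.01 0.87
side sensor_head row -0.1161 across -0.0014 z 0.011 0.67
top star_knob row 0.1205 across 0.0027 z 0.009 0.49
```

All four parts measure within about 5 mm of their pocket centres, at the right height, and the arm is clear. Handing in.

```bash
python3 -c "
from cell import arm
print(arm.hand_in())"
```

```text
the job is handed in; nothing more can be done
None
```

The job is handed in after about 36 s of robot time: from the dark rack's red end stand the star knob, spindle, gear and sensor head, each measured within about 5 mm of its pocket centre and released; the hand-in returned no verdict.

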